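Hand the clipboard across the shop counter

TASK

The inspector on the far side of the shop counter has to sign the form: nudge the small carton that stands in front of the clipboard sideways along the raised ledge, out of the way but still wholly on the ledge, then slide the clipboard out over the ledge's far edge, plain end first, until about a third of its length hangs over, square to the edge, so that it can be picked up from across the counter. Push both things with the fingertips: they stay down on the ledge throughout, the carton upright, and the clipboard must not run into the carton. Leave the other stock on the ledge where it stands.

Things in the scene. Friction and masses are not known exactly. Their poses are not given: they have to be found in the camera images.
- ledge_edge (a point): Middle of the far (customer-side) top edge of the raised ledge, a fixed level black board, perhaps a little skewed, 380 mm deep (its x, from -380 to 0 mm here), 1000 mm long (its y), 18 mm thick, aluminium strip in its far edge, on steel feet; its top is 100 mm above the counter. Point on the top surface; x points out over the edge to the customer, y along the edge to the left, z up.
- clipboard: Small brown clipboard with a white form, lying flat and loose: 170 mm long (x), 120 wide (y), 4 thick, about 110 g. Origin: centre of the underside; x points to the plain end, z up. At the -x end, nearer the robot, a steel clip 78 mm wide sits flush with the board's end; its blunt back is a wall up to 15 mm above the ledge, its thumb lever reaches 20 mm above the ledge.
- clipboard_foot (a point): Middle of the plain end of the clipboard, on the board's top face (85 mm from the clipboard's centre along its x, 4 mm above its underside). Axes as the clipboard's.
- carton: Small carton of lights, red sides and green lid, 64 x 64 mm and 60 mm high, about 180 g, standing loose on the ledge between the clipboard and the far edge. Origin: centre of its underside; x and y square to its sides, z up.
- tall_carton: Bystander: taller carton of the same make, 66 x 66 mm and 140 mm high, standing on the ledge well to one side. Origin: centre of the underside.
- nutcracker: Bystander: painted wooden nutcracker figure with a crown, 66 mm across its base, 146 mm high, on the ledge to one side. Origin: centre of the underside.
- tree: Bystander: small artificial Christmas tree in a brass pot, 84 mm across, 151 mm high, on the ledge to one side. Origin: centre of the underside.
Things that resemble listed ones, but are neither listed nor needed, are in the scene too. Of the things that look like the clipboard, the larger one is meant.

How it is judged:
By the outcome, as a careful person would: the job done as asked, in the order asked, and still so for the second after the job is handed in, with the robot touching nothing.
It also fails if it takes over 61 s, if anything falls off the work surface, if the arm or the gripper's body presses on something with over 40 N, if the wrist force passes 120 N, or if a joint passes its speed limit or range.

ROBOT

A 6-joint arm with a two-finger parallel gripper is mounted at the origin on the work surface. World frame = base frame: x ahead of the robot, y to its left, z up, the work surface at z = 0. Lengths are in mm, angles in rad, forces in N, time in s.
With the tool pointing down it reaches from about 350 to 875 mm from the base axis. Payload 4.2 kg.
Tool frame: the origin (TCP) lies between the finger pads; the fingertips stand 11 mm ahead of it and the grasp point (between the pads) lies 8 mm behind it; z points along the fingers, y is the direction in which the jaws open and shut (so a half turn about z gives the same grasp; the last joint's range is limited). The gripper opens to 85 mm and grips with 20 to 120 N. Pads are 22 mm wide; open, the fingers measure 114 mm over their backs; the gripper's body (76 mm by 85 mm) begins 54 mm behind the grasp point. The pads swing forward as they close: fully open they stand 13 mm farther back than shut.
Start: joints at [-0.954, 0.385, 0.008, 0, -1.194, -0.259], TCP at [218.898, -585.391, 242.312] pointing down, gripper open.
Joint ranges: [-3.14, 3.14], [-1.21, 2.06], [-1.07, 1.41], [-3.16, 2.05], [-2.99, -0.16], [-3.1, 3.1]. Speed limits (rad/s): [2.79, 2.79, 3.14, 3.14, 3.14, 3.14].

INTERFACE

Orientations are given as a unit quaternion [x, y, z, w].
In Python, from bench import * gives the robot as it stands.
- The arm moves only by the tool servo_tool, never from a script. Its argument "rows" is a list of rows, each a list of 7 numbers: the opening, from 0 (shut) to 1 (fully open), then the shift along the tool's x, y, z in cm, then the turn, a rotation vector about the tool's x, y, z in degrees. A call has 1 to 12 rows; each row shifts and turns the commanded pose from where the row before left it, along the tool's axes as they then stand; what a row does not reach is not made up. A row lasts 1/10 s, in which the tool goes at most 50 mm and 8.59 degrees, less where a joint would pass 70% of its speed; a pose out of reach is approached as far as the arm can. A call is refused whole if a number of a shift passes 5 or a number of a turn 8.59, either way. A call with a gripper value outside its range is refused whole. The fingers move at their own pace and stop on an object; the grip force is fixed at half the most. Time passes only in rows, so rows that do not move let the fingers close. It gives the time, the measured TCP pose, the force and the opening at its end, in the units of the state.
- read_state(): the state, without advancing time (a new reading comes with each control period).
- get_image(name): name is "scene" or "side" or "wrist"; returns a dict with "image" (384x512x3 uint8, red, green, blue), "mtx" (3x3 intrinsics, pixels), "extrinsics" (4x4, takes a point from camera to world coordinates). Camera axes: x right, y up, looking along -z (the intrinsics and any distortion apply to the point x, -y, -z); pixel columns grow to the right and rows downward; lengths in mm; the calibration is good to about 2 mm. A picture is of the moment at which its call begins. There is no depth.
- job_done(): hands the job in, once; it reports no verdict.
The state is a dict: "clock": time; "joints": joint angles; "joint_vel": joint speeds; "joint_efforts": joint torques, N m; "position": TCP position; "ee_rot": TCP orientation; "contact_force": force on the tool from outside, world axes, zero at the start; "wrist_torque": the same for the moment, N m; "gripper_width": finger opening in mm.
Only numpy, scipy, OpenCV 4.12 (cv2) and the standard library are available. Lean on these libraries where they do the work, as an engineer would, in place of code of your own. Each camera call takes 0.05 s, during which the arm holds its last target. There are 200 camera calls.

## Working session

There is one attempt and no reset: what is moved stays moved. The work goes in short steps, Python scripts to look and compute and a tool call to move; the robot and the scene stay as the last step left them, time stands still between calls to the robot, and variables do not carry over. Pictures are saved under pics/ and viewed, about 8 in all and at most 12, crops included, and the job is handed in when it is done.

Besides the shell and the picture viewer there is one more tool, called after "Emit:" as name(argument=value, ...), one argument or row to a line, values as JSON. servo_tool: Moves the arm, as the interface text tells. Its arguments: {"type":"object","properties":{"rows":{"type":"array","items":{"type":"array","items":{"type":"number"}}}},"required":["rows"]}

```bash
mkdir -p pics; cat > h.py <<'E'
from bench import *
import numpy as np, cv2
from scipy.spatial.transform import Rotation as R
def snap(n,f):
    d=get_image(n); np.savez('pics/'+f+'.npz',**{k:d[k] for k in('image','mtx','extrinsics')}, )
    extra=[k for k in d if k not in('image','mtx','extrinsics')]
    if extra: print(extra,[d[k] for k in extra])
    cv2.imwrite('pics/'+f+'.png',d['image'][:,:,::-1]); return d
def load(f): return np.load('pics/'+f+'.npz')
def ray(d,u,v):
    m=d['mtx'];E=d['extrinsics']
    c=np.array([(u-m[0,2])/m[0,0],-(v-m[1,2])/m[1,1],-1.])
    return E[:3,3],E[:3,:3]@c
def onz(d,u,v,z):
    o,r=ray(d,u,v); return o+r*(z-o[2])/r[2]
def tri(L):
    A=np.zeros((3,3));b=np.zeros(3)
    for d,u,v in L:
        o,r=ray(d,u,v);r=r/np.linalg.norm(r);P=np.eye(3)-np.outer(r,r);A+=P;b+=P@o
    return np.linalg.solve(A,b)
E
python3 - <<'E'
from h import *
a=snap('scene','s0');b=snap('side','d0');snap('wrist','w0')
print(read_state())
for d in(a,b):print(d['mtx'],d['extrinsics'].round(3))
E
```

```text
{'clock': 0.15, 'joints': array([-9.54392498e-01,  3.85416396e-01,  6.94029385e-03, -3.50578380e-04,
       -1.19400301e+00, -2.58660420e-01]), 'joint_vel': array([ 0.00134554, -0.00181064,  0.00221629,  0.00141114, -0.00036697,
       -0.00151465]), 'joint_efforts': array([-2.58710852e-04, -3.92678654e+01,  1.88582504e+01,  4.18856800e+00,
       -3.39362152e-03, -5.93173809e-06]), 'position': array([ 218.75473682, -585.01913866,  241.45126762]), 'ee_rot': array([-1.77855726e-01,  9.84056201e-01,  8.31169262e-04, -2.08912177e-04]), 'contact_force': array([-0.55883778,  0.02375688, -0.20197391]), 'wrist_torque': array([-0.01852345, -0.02007811,  0.00697776]), 'gripper_width': 85.29564204063502}
[[445.22460297   0.         254.86571197]
 [  0.         445.22460297 196.08752139]
 [  0.           0.           1.        ]] [[-7.060000e-01 -4.620000e-01  5.370000e-01  1.116318e+03]
 [ 7.080000e-01 -4.740000e-01  5.230000e-01  5.845560e+02]
 [ 1.300000e-02  7.500000e-01  6.620000e-01  8.489840e+02]
 [ 0.000000e+00  0.000000e+00  0.000000e+00  1.000000e+00]]
[[441.19417608   0.         252.51232518]
 [  0.         441.19417608 197.71752192]
 [  0.           0.           1.        ]] [[-8.10000e-01  3.99000e-01 -4.30000e-01 -8.23050e+01]
 [-5.87000e-01 -5.33000e-01  6.10000e-01  7.71531e+02]
 [ 1.40000e-02  7.46000e-01  6.65000e-01  9.74816e+02]
 [ 0.00000e+00  0.00000e+00  0.00000e+00  1.00000e+00]]
```

View pics/s0.png

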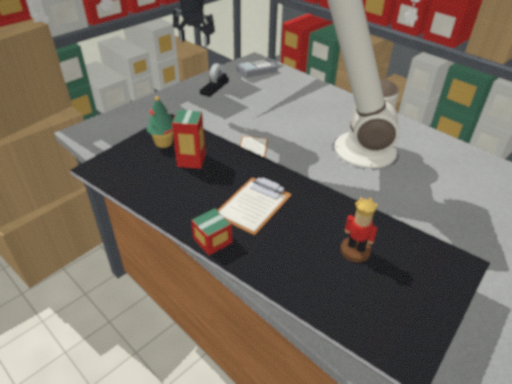

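View pics/d0.png

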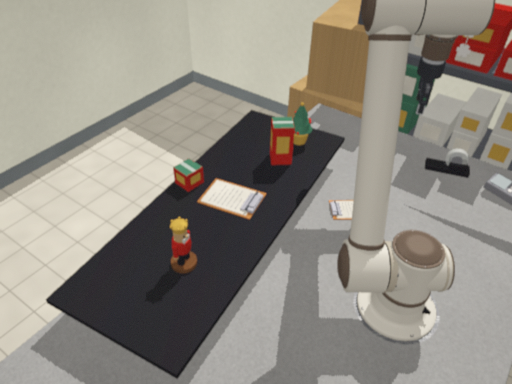

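The scene view shows the ledge with the tree (161,125), tall carton (190,140), clipboard (255,204), small carton (212,231) and nutcracker (358,230). There are two clipboard-like things: one on the ledge, scene (255,204) / side (232,198), and a small one on the counter, scene (253,147) / side (343,209). The one on the ledge is larger and has the carton in front of it, so it is the one meant. An enlarged crop will confirm this.

```bash
python3 - <<'E'
from h import *
a=load('s0')['image'][135:260,180:300];b=load('d0')['image'][150:225,165:285]
f=lambda i:cv2.resize(i,None,fx=5,fy=5,interpolation=cv2.INTER_CUBIC)[:,:,::-1]
A=cv2.resize(a,(480,500),interpolation=cv2.INTER_CUBIC)[:,:,::-1] # x4
cv2.imwrite('pics/c1.png',f(a)[:600] if 0 else A); cv2.imwrite('pics/c2.png',f(b))
E
```

```text
(no output)
```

View pics/c1.png

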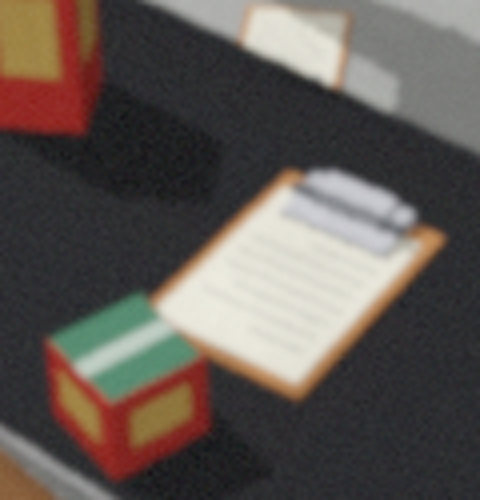

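View pics/c2.png

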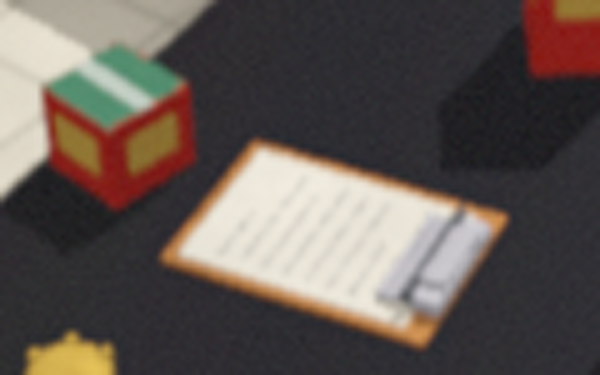

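The crops confirm it: the ledge clipboard is the larger, with its clip on the robot side. In c1 the clipboard corners are (290,170), (447,237), (298,400) and (150,300). In c2 they are (508,215), (428,348), (163,260) and (255,140). The lid corners are also readable in both.

```bash
python3 - <<'E'
from h import *
np.set_printoptions(precision=1,suppress=True)
s=load('s0');d=load('d0')
c1=lambda p:(180+p[0]/4-.4,135+p[1]/4-.4); c2=lambda p:(165+p[0]/5-.4,150+p[1]/5-.4)
for n,p,q in [('A',(290,170),(508,215)),('B',(447,237),(428,348)),('C',(298,400),(163,260)),('D',(150,300),(255,140))]:
    print(n,tri([(s,*c1(p)),(d,*c2(q))]),onz(s,*c1(p),104)[:2],onz(d,*c2(q),104)[:2])
print('lid s',[onz(s,*c1(p),160)[:2] for p in[(138,293),(203,352),(118,397),(48,343)]])
print('lid d',[onz(d,*c2(p),160)[:2] for p in[(120,43),(190,85),(112,132),(43,93)]])
# dark-board edges: subpixel brightness transitions
def edge(im,p,q,n=25,w=8):
    g=cv2.GaussianBlur(im.mean(2).astype(np.float32),(0,0),.8);p=np.array(p,float);q=np.array(q,float);t=(q-p)/np.linalg.norm(q-p);nn=np.array([-t[1],t[0]])
    P=[]
    for a in np.linspace(0.03,.97,n):
        c=p+a*(q-p);o=np.arange(-w,w+.1,.25);xy=(c+o[:,None]*nn).astype(np.float32)
        v=cv2.remap(g,xy[:,0][None],xy[:,1][None],1)[0];k=np.argmax(abs(np.gradient(v)));P.append(xy[k])
    return np.array(P)
def show(dd,nm,p,q):
    P=edge(dd['image'],p,q);W=np.array([onz(dd,*x,100)[:2] for x in P])
    f=cv2.fitLine(W.astype(np.float32),cv2.DIST_HUBER,0,.01,.01).ravel();r=(W-f[2:])@[-f[1],f[0]]
    print(nm,'pt',f[2:],'ang',np.degrees(np.arctan2(f[1],f[0])),'x at y=ptC',f[2:],'res',np.median(abs(r)),'ends',W[0],W[-1])
show(s,'s far',(75,172),(300,307));show(s,'s robot',(280,170),(484,264))
show(d,'d far',(250,113),(62,298));show(d,'d robot',(345,143),(185,357))
print('corners s',[onz(s,*x,100)[:2] for x in[(75,172),(485,265),(117,133)]],'d',[onz(d,*x,100)[:2] for x in[(250,113),(345,143),(185,357),(62,298)]])
for nm,p,dd in[('nut',(355,255),s),('nut',(184,262),d),('tall',(188,166),s),('tall',(282,162),d),('tree',(163,146),s),('tree',(299,141),d)]:print(nm,onz(dd,*p,100)[:2])
E
```

```text
A [460.8 -66.7 103.9] [462.6 -63.1] [461.8 -70.4]
B [434.5  50.1 100.7] [438.7  54.6] [433.1  50.5]
C [603.5  83.5  99.6] [607.6  89.2] [600.9  84. ]
D [620.  -24.4 114.8] [612.7 -33.3] [628.8 -34.3]
lid s [array([651.6,   4. ]), array([657.4,  64.5]), array([712.8,  57.8]), array([713.5,  -0.1])]
lid d [array([709.5,  -5.7]), array([647.6,   0.5]), array([654.7,  62. ]), array([712.6,  59.1])]
s far pt [738.9 -18. ] ang -83.003044 x at y=ptC [738.9 -18. ] res 0.31057548490212067 ends [ 783.5 -382.7] [700.  279.3]
s robot pt [325.2 260.7] ang -82.932014 x at y=ptC [325.2 260.7] res 0.8711948721724551 ends [363.  -23.9] [296.9 485.8]
d far pt [716.5 117.5] ang -82.60109 x at y=ptC [716.5 117.5] res 1.1136363014402022 ends [ 780.  -377.3] [662.3 506.3]
d robot pt [327.6 149.7] ang -82.89007 x at y=ptC [327.6 149.7] res 0.23227344289762217 ends [ 397.2 -413.8] [290.  448.4]
corners s [array([ 785. , -413.3]), array([309.2, 503.5]), array([ 602.1, -498.8])] d [array([ 775.2, -416.6]), array([ 394. , -455.3]), array([300.9, 465.3]), array([634.9, 526.4])]
nut [488.8 287.2]
nut [479.1 274.2]
tall [ 551.2 -223.4]
tall [ 509.7 -231.4]
tree [ 543.5 -348.2]
tree [ 528.4 -369. ]
```

Estimates so far:

| Thing | Estimate |
|---|---|
| Ledge yaw | about 7.1° |
| Ledge far edge | u ≈ 728 (u, v = ledge axes at base origin) |
| Clipboard | centre (533,10), yaw about 12° |
| Carton | centre (682,30), yaw about -5.5° |

The plan is to push the carton to +v (left) with two part-open fingers. First I lift, turn and move over to the carton's right side.

Emit:
servo_tool(
  rows=[
    [0.35, 0, 0, -4, 0, 0, -8.5],
    [0.35, 0, 0, -3, 0, 0, -8.5],
    [0.35, 0, 0, 0, 0, 0, -8.5],
    [0.35, 0, 0, 0, 0, 0, -8.5],
    [0.35, 0, 0, 0, 0, 0, -8.5],
    [0.35, 0, 0, 0, 0, 0, -8.5],
    [0.35, 0, 0, 0, 0, 0, -8.5],
    [0.35, 0, 0, 0, 0, 0, -8.5],
    [0.35, 0, 0, 0, 0, 0, -8.5],
    [0.35, 0, 0, 0, 0, 0, 0],
  ],
)

```text
clock: 1.15
position: [218.8, -585.2, 311.8]
ee_rot: [0.749, -0.663, -0.0, -0.0]
contact_force: [-0.6, -0.1, 0.8]
gripper_width: 30.1
```

Emit:
servo_tool(
  rows=[
    [0.35, -3, -3.4, 0, 0, 0, 0],
    [0.35, -3, -3.4, 0, 0, 0, 0],
    [0.35, -3, -3.4, 0, 0, 0, 0],
    [0.35, -3, -3.4, 0, 0, 0, 0],
    [0.35, -3, -3.4, 0, 0, 0, 0],
    [0.35, -3, -3.4, 0, 0, 0, 0],
    [0.35, -3, -3.4, 0, 0, 0, 0],
    [0.35, -3, -3.4, 0, 0, 0, 0],
  ],
)

```text
clock: 1.95
position: [460.5, -312.4, 312.4]
ee_rot: [0.748, -0.664, 0.0, -0.0]
contact_force: [0.5, -1.2, -0.2]
gripper_width: 29.8
```

Emit:
servo_tool(
  rows=[
    [0.35, -3, -3.3, 0, 0, 0, 0],
    [0.35, -3, -3.3, 0, 0, 0, 0],
    [0.35, -3, -3.3, 0, 0, 0, 0],
    [0.35, -3, -3.3, 0, 0, 0, 0],
    [0.35, -3, -3.3, 0, 0, 0, 0],
    [0.35, -3, -3.3, 0, 0, 0, 0],
    [0.35, -3, -3.3, 0, 0, 0, 0],
    [0.35, -2.5, -3.2, 0, 0, 0, 0],
    [0.35, 0, 0, 0, 0, 0, 0],
    [0.35, 0, 0, 0, 0, 0, 0],
  ],
)

```text
clock: 2.95
position: [692.2, -48.0, 311.0]
ee_rot: [0.749, -0.663, -0.001, 0.001]
contact_force: [-0.6, -0.7, -0.3]
gripper_width: 29.7
```

```bash
python3 - <<'E'
from h import *
d=snap('wrist','w1');print(d['extrinsics'].round(3),d['mtx'][0],read_state()['position'])
cv2.imwrite('pics/w1b.png',cv2.resize(d['image'][:,:,::-1],(768,576),interpolation=cv2.INTER_CUBIC))
E
```

```text
[[-9.93000e-01  1.16000e-01  3.40000e-02  7.00747e+02]
 [-1.21000e-01 -9.58000e-01 -2.61000e-01 -1.14944e+02]
 [ 2.00000e-03 -2.63000e-01  9.65000e-01  4.43092e+02]
 [ 0.00000e+00  0.00000e+00  0.00000e+00  1.00000e+00]] [304.94064281   0.         254.54523393] [691.72651489 -48.84882616 311.77118454]
```

View pics/w1b.png

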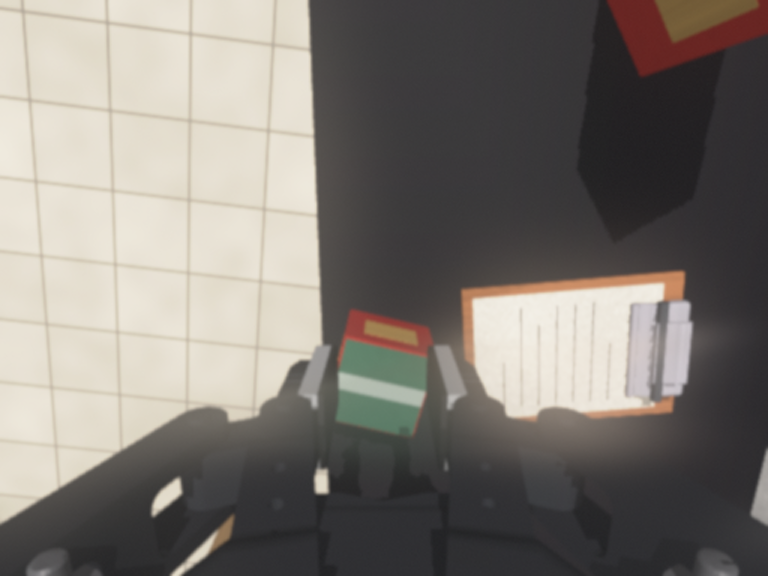

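The wrist view shows the carton's base edge from (348,310) to (430,328), with its lid at (337,425) to (427,350). It also shows the clipboard corners (462,290), (684,271) and (672,411), and the ledge edge from (309,0) to (322,300).

```bash
python3 - <<'E'
from h import *
np.set_printoptions(precision=1,suppress=True)
d=load('w1');a=np.radians(7.1);M=np.array([[np.cos(a),np.sin(a)],[-np.sin(a),np.cos(a)]])
for n,x,y,z in[('lid',345,340,160),('lid',427,360,160),('lid',337,421,160),('lid',412,436,160),('base',348,310,100),('base',430,328,100),('clip D',462,290,104),('clip A',684,271,104),('clip B',672,411,104),('edge',309,0,100),('edge',322,290,100),('tall',642,76,100),('wallL',688,302,110),('wallR',685,397,110)]:
    w=onz(d,x/1.5,y/1.5,z)[:2];print(n,w,'uv',M@w)
E
```

```text
lid [710.8  -2.2] uv [705.1 -90. ]
lid [654.9   5.4] uv [650.6 -75.6]
lid [710.3  58.3] uv [712.1 -29.9]
lid [656.9  63.8] uv [659.7 -17.9]
base [713.1  -3.6] uv [707.2 -91.8]
base [646.9   3.4] uv [642.3 -76.6]
clip D [627.7 -31.5] uv [ 619.  -108.9]
clip A [462.5 -66.7] uv [ 450.7 -123.3]
clip B [437.5  50. ] uv [440.3  -4.4]
edge [ 760.7 -214.7] uv [ 728.3 -307.1]
edge [734.8 -17.4] uv [ 727.  -108.1]
tall [ 529.1 -196.5] uv [ 500.7 -260.4]
wallL [456.6 -44.4] uv [ 447.6 -100.5]
wallR [435.3  33.6] uv [436.1 -20.5]
```

Emit:
servo_tool(
  rows=[
    [0.35, 0, 0, 4, 0, 0, 0],
    [0.35, 0, 0, 4, 0, 0, 0],
    [0.35, 0, 0, 4, 0, 0, 0],
    [0.35, 0, 0, 4, 0, 0, 0],
    [0.35, 0, 0, 2, 0, 0, 0],
    [0.35, 0, 0, 1, 0, 0, 0],
    [0.35, 0, 0, 0, 0, 0, 0],
  ],
)

```text
clock: 3.7
position: [691.1, -49.8, 121.7]
ee_rot: [0.748, -0.663, -0.001, 0.001]
contact_force: [-0.1, 0.9, 0.6]
gripper_width: 30.3
```

Emit:
servo_tool(
  rows=[
    [0.35, -1, 0, 0, 0, 0, 0],
    [0.35, -1, 0, 0, 0, 0, 0],
    [0.35, -0.7, 0, 0, 0, 0, 0],
    [0.35, -0.5, 0, 0, 0, 0, 0],
    [0.35, -0.5, 0, 0, 0, 0, 0],
    [0.35, -0.5, 0, 0, 0, 0, 0],
    [0.35, -0.5, 0, 0, 0, 0, 0],
    [0.35, -0.5, 0, 0, 0, 0, 0],
    [0.35, -0.5, 0, 0, 0, 0, 0],
    [0.35, -0.5, 0, 0, 0, 0, 0],
    [0.35, -0.5, 0, 0, 0, 0, 0],
    [0.35, -0.5, 0, 0, 0, 0, 0],
  ],
)

```text
clock: 4.9
position: [683.1, 23.0, 122.3]
ee_rot: [0.749, -0.663, -0.0, 0.0]
contact_force: [0.5, -1.3, -0.1]
gripper_width: 30.0
```

Emit:
servo_tool(
  rows=[
    [0.35, -0.7, 0, 0, 0, 0, 0],
    [0.35, -0.8, 0, 0, 0, 0, 0],
    [0.35, -0.8, 0, 0, 0, 0, 0],
    [0.35, -0.8, 0, 0, 0, 0, 0],
    [0.35, -0.8, 0, 0, 0, 0, 0],
    [0.35, -0.8, 0, 0, 0, 0, 0],
    [0.35, -0.8, 0, 0, 0, 0, 0],
    [0.35, -0.8, 0, 0, 0, 0, 0],
    [0.35, -0.8, 0, 0, 0, 0, 0],
    [0.35, -0.8, 0, 0, 0, 0, 0],
    [0.35, -0.8, 0, 0, 0, 0, 0],
    [0.35, -0.5, 0, 0, 0, 0, 0],
  ],
)

```text
clock: 6.1
position: [671.9, 114.9, 122.3]
ee_rot: [0.749, -0.662, -0.0, -0.0]
contact_force: [0.3, -1.6, 0.5]
gripper_width: 30.0
```

Emit:
servo_tool(
  rows=[
    [0.35, -0.3, 0, 0, 0, 0, 0],
    [0.35, 0, 0, 0, 0, 0, 0],
    [0.35, 1, 0, 0, 0, 0, 0],
    [0.35, 3, 0, 0, 0, 0, 0],
    [0.35, 2, 0, 0, 0, 0, 0],
    [0.35, 0, 0, -4, 0, 0, 0],
    [0.35, 0, 0, -4, 0, 0, 0],
    [0.35, 0, 0, -4, 0, 0, 0],
    [0.35, 0, 0, 0, 0, 0, 0],
  ],
)

```text
clock: 7.0
position: [682.2, 56.5, 250.4]
ee_rot: [0.749, -0.663, 0.005, -0.005]
contact_force: [-0.2, 0.1, 0.4]
gripper_width: 29.7
```

Emit:
servo_tool(
  rows=[
    [0.4, 0, 0, -1, 0, 0, 7.5],
    [0.4, 0, 0, 0, 0, 0, 7.5],
    [0.4, 0, 0, 0, 0, 0, 7.5],
    [0.4, 0, 0, 0, 0, 0, 7.5],
    [0.4, 0, 0, 0, 0, 0, 7.5],
    [0.4, 0, 0, 0, 0, 0, 7.5],
    [0.4, 0, 0, 0, 0, 0, 7.5],
    [0.4, 0, 0, 0, 0, 0, 7.5],
    [0.4, 0, 0, 0, 0, 0, 7.5],
    [0.4, 0, 0, 0, 0, 0, 7.5],
    [0.4, 0, 0, 0, 0, 0, 7.5],
    [0.4, 0, 0, 0, 0, 0, 7.2],
  ],
)

```text
clock: 8.2
position: [678.9, 56.5, 251.7]
ee_rot: [-0.06, 0.998, 0.0, -0.0]
contact_force: [-0.5, 0.7, 0.1]
gripper_width: 34.3
```

Emit:
servo_tool(
  rows=[
    [0.4, 3.6, -0.4, 0, 0, 0, 0],
    [0.4, 3.6, -0.4, 0, 0, 0, 0],
    [0.4, 3.6, -0.4, 0, 0, 0, 0],
    [0.4, 3.6, -0.4, 0, 0, 0, 0],
    [0.4, 3.6, -0.4, 0, 0, 0, 0],
    [0.4, 3.6, -0.4, 0, 0, 0, 0],
    [0.4, 3.6, -0.4, 0, 0, 0, 0],
    [0.4, 3.6, -0.2, 0, 0, 0, 0],
    [0.4, 0, 0, 0, 0, 0, 0],
    [0.4, 0, 0, 0, 0, 0, 0],
  ],
)

```text
clock: 9.2
position: [396.9, -9.4, 252.8]
ee_rot: [-0.063, 0.998, 0.0, 0.001]
contact_force: [0.7, -0.2, -0.5]
gripper_width: 33.7
```

```bash
python3 - <<'E'
from h import *
s=snap('scene','s2');d=snap('side','d2');p=read_state();print(p['position'],p['ee_rot'])
A=s['image'][130:310,150:330];B=d['image'][120:300,130:310]
cv2.imwrite('pics/m2.png',cv2.resize(np.hstack([A,B])[:,:,::-1],(800,400),interpolation=cv2.INTER_CUBIC))
E
```

```text
[397.95770738  -8.91982113 252.512741  ] [-6.33919452e-02  9.97988594e-01  1.03330782e-04  4.65958328e-04]
```

View pics/m2.png

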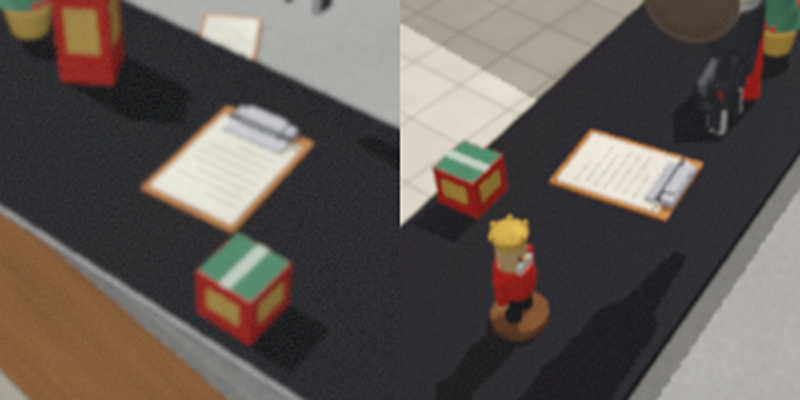

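The carton now stands clear to the left, upright and on the ledge: its lid is at about (245,266) in the left half and (470,160) in the right half. The clipboard has not moved. Now I go down behind the clip.

Emit:
servo_tool(
  rows=[
    [0.4, 0, 0, 4, 0, 0, 0],
    [0.4, 0, 0, 4, 0, 0, 0],
    [0.4, 0, 0, 3, 0, 0, 0],
    [0.4, 0, 0, 1.5, 0, 0, 0],
    [0.4, 0, 0, 0.7, 0, 0, 0],
    [0.4, 0, 0, 0.5, 0, 0, 0],
    [0.4, 0, 0, 0, 0, 0, 0],
    [0.4, 0, 0, 0, 0, 0, 0],
  ],
)

```text
clock: 10.1
position: [397.9, -8.6, 115.9]
ee_rot: [-0.064, 0.998, 0.0, 0.001]
contact_force: [0.7, -0.1, -1.1]
gripper_width: 34.2
```

Emit:
servo_tool(
  rows=[
    [0.4, -0.8, 0, 0, 0, 0, 0],
    [0.4, -0.6, 0, 0, 0, 0, 0],
    [0.4, -0.5, 0, 0, 0, 0, 0],
    [0.4, -0.4, 0, 0, 0, 0, 0],
    [0.4, -0.4, 0, 0, 0, 0, 0],
    [0.4, -0.4, 0, 0, 0, 0, 0],
    [0.4, -0.5, 0, 0, 0, 0, 0],
    [0.4, -0.5, 0, 0, 0, 0, 0],
    [0.4, -0.5, 0, 0, 0, 0, 0],
    [0.4, -0.5, 0, 0, 0, 0, 0],
    [0.4, -0.5, 0, 0, 0, 0, 0],
    [0.4, 0, 0, 0, 0, 0, 0],
  ],
)

```text
clock: 11.3
position: [453.7, -1.6, 115.3]
ee_rot: [-0.064, 0.998, 0.0, 0.0]
contact_force: [0.3, 0.6, -0.5]
gripper_width: 34.6
```

```bash
python3 - <<'E'
from h import *
s=snap('scene','s3');d=snap('side','d3');w=snap('wrist','w3');p=read_state();print(p['position'],p['ee_rot'])
A=s['image'][120:300,150:330];B=w['image'][150:384]
A=cv2.resize(A,(400,400),interpolation=cv2.INTER_CUBIC);B=cv2.resize(w['image'][:,56:440],(400,400))
cv2.imwrite('pics/m3.png',np.hstack([A,B])[:,:,::-1])
E
```

```text
[452.77123921  -1.74917615 115.29498338] [-6.36057234e-02  9.97975097e-01  3.89173516e-05  1.30264008e-04]
```

View pics/m3.png

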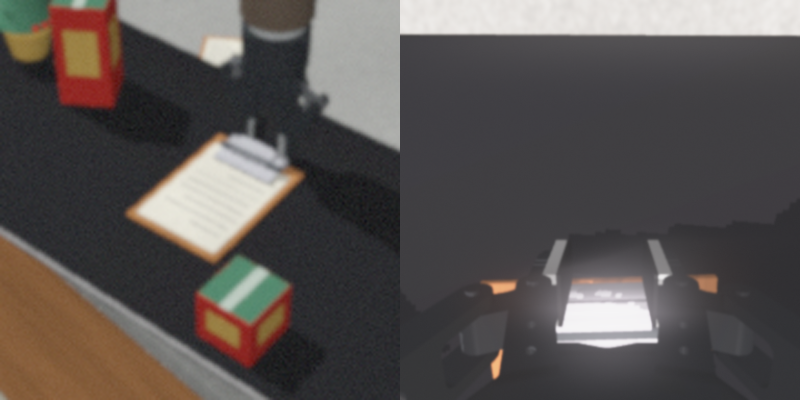

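The fingers are seated behind the clip and the board is squaring up (left half: fingers at (265,140), board corners (127,212) and (213,262); right half: ledge edge level at row 36). I keep pushing.

Emit:
servo_tool(
  rows=[
    [0.4, -0.5, 0, 0, 0, 0, 0],
    [0.4, -0.7, 0, 0, 0, 0, 0],
    [0.4, -0.8, 0, 0, 0, 0, 0],
    [0.4, -0.8, 0, 0, 0, 0, 0],
    [0.4, -0.8, 0, 0, 0, 0, 0],
    [0.4, -0.8, 0, 0, 0, 0, 0],
    [0.4, -0.8, 0, 0, 0, 0, 0],
    [0.4, -0.8, 0, 0, 0, 0, 0],
    [0.4, -0.8, 0, 0, 0, 0, 0],
    [0.4, -0.8, 0, 0, 0, 0, 0],
    [0.4, -0.8, 0, 0, 0, 0, 0],
    [0.4, -0.7, 0, 0, 0, 0, 0],
  ],
)

```text
clock: 12.65
position: [543.7, 9.9, 115.3]
ee_rot: [-0.064, 0.998, 0.0, 0.0]
contact_force: [-0.5, -0.6, 1.9]
gripper_width: 34.2
```

Emit:
servo_tool(
  rows=[
    [0.4, -0.7, 0, 0, 0, 0, 0],
    [0.4, -0.7, 0, 0, 0, 0, 0],
    [0.4, -0.6, 0, 0, 0, 0, 0],
    [0.4, -0.6, 0, 0, 0, 0, 0],
    [0.4, -0.4, 0, 0, 0, 0, 0],
    [0.4, 0, 0, 0, 0, 0, 0],
    [0.4, 0, 0, 0, 0, 0, 0],
  ],
)

```text
clock: 13.35
position: [572.9, 13.7, 115.3]
ee_rot: [-0.064, 0.998, 0.0, 0.0]
contact_force: [0.5, 0.5, 0.2]
gripper_width: 34.2
```

```bash
python3 - <<'E'
from h import *
s=snap('scene','s4');d=snap('side','d4');p=read_state();print(p['position'],p['ee_rot'])
A=cv2.resize(s['image'][170:290,150:270],(400,400),interpolation=cv2.INTER_CUBIC);B=cv2.resize(d['image'][130:250,140:260],(400,400),interpolation=cv2.INTER_CUBIC)
cv2.imwrite('pics/m4.png',np.hstack([A,B])[:,:,::-1])
E
```

```text
[572.71001569  13.66133602 115.37885869] [-6.36941001e-02  9.97969443e-01  6.29133356e-05  2.17992464e-04]
```

View pics/m4.png

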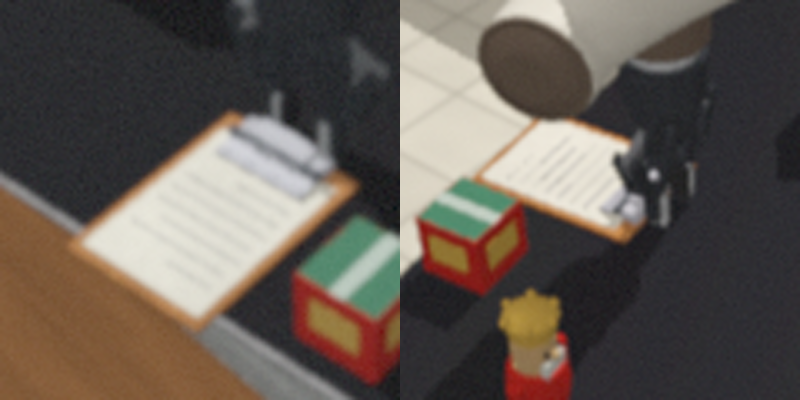

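The board now overhangs squarely: the plain-end corners are at (72,245) and (197,330), the clip-end corners at (232,112) and (358,185). The carton is clear.

```bash
python3 - <<'E'
from h import *
np.set_printoptions(precision=1,suppress=True)
d=load('s4');a=np.radians(7.15);M=np.array([[np.cos(a),np.sin(a)],[-np.sin(a),np.cos(a)]])
for n,x,y,z in[('D',72,245,104),('C',197,330,104),('A',232,112,104),('B',358,185,104),('edge',0,175,100),('edge',380,395,100),('lid',293,282,160),('lid',358,215,160)]:
    w=onz(d,150+x/3.333-.3,170+y/3.333-.3,z)[:2];print(n,w,'uv',M@w)
print('edge s0',M@[738.9,-18])
E
```

```text
D [759.6 -22.3] uv [ 750.9 -116.7]
C [747.3  92.4] uv [753.   -1.4]
A [593.7 -46.6] uv [ 583.3 -120.1]
B [581.   72.6] uv [585.5  -0.2]
edge [ 753.3 -115.4] uv [ 733.1 -208.3]
edge [698.2 207.8] uv [718.7 119.3]
lid [708.9 142. ] uv [721.   52.6]
lid [640.4 130.1] uv [651.6  49.4]
edge s0 [ 730.9 -109.8]
```

Emit:
servo_tool(
  rows=[
    [0.4, -0.4, 0, 0, 0, 0, 0],
    [0.4, -0.6, 0, 0, 0, 0, 0],
    [0.4, -0.6, 0, 0, 0, 0, 0],
    [0.4, -0.6, 0, 0, 0, 0, 0],
    [0.4, -0.5, 0, 0, 0, 0, 0],
    [0.4, -0.4, 0, 0, 0, 0, 0],
    [0.4, -0.3, 0, 0, 0, 0, 0],
    [0.4, -0.1, 0, 0, 0, 0, 0],
    [0.4, 0, 0, 0, 0, 0, 0],
    [0.4, 0, 0, 0, 0, 0, 0],
  ],
)

```text
clock: 14.45
position: [607.7, 18.1, 115.3]
ee_rot: [-0.064, 0.998, 0.0, 0.0]
contact_force: [-0.0, 0.4, 0.7]
gripper_width: 34.1
```

Emit:
servo_tool(
  rows=[
    [0.4, 0.5, 0, 0, 0, 0, 0],
    [0.4, 2, 0, 0, 0, 0, 0],
    [0.4, 4, 0, 0, 0, 0, 0],
    [0.4, 3, 0, 0, 0, 0, 0],
    [0.4, 0, 0, -4, 0, 0, 0],
    [0.4, 0, 0, -4, 0, 0, 0],
    [0.4, 0, 0, -4, 0, 0, 0],
    [0.4, 3, 0, -4, 0, 0, 0],
    [0.4, 4, 0, 0, 0, 0, 0],
    [0.4, 0, 0, 0, 0, 0, 0],
  ],
)

```text
clock: 15.45
position: [439.8, -3.6, 276.6]
ee_rot: [-0.064, 0.998, 0.001, 0.001]
contact_force: [-0.4, -0.1, -0.9]
gripper_width: 34.1
```

```bash
python3 - <<'E'
from h import *
s=snap('scene','s5');d=snap('side','d5');p=read_state();print(p['position'],p['contact_force'])
A=cv2.resize(s['image'][170:290,150:270],(400,400),interpolation=cv2.INTER_CUBIC);B=cv2.resize(d['image'][130:250,140:260],(400,400),interpolation=cv2.INTER_CUBIC)
cv2.imwrite('pics/m5.png',np.hstack([A,B])[:,:,::-1])
E
```

```text
[442.89102966  -3.06555032 275.88094251] [ 0.33424898  0.58910848 -0.45818919]
```

View pics/m5.png

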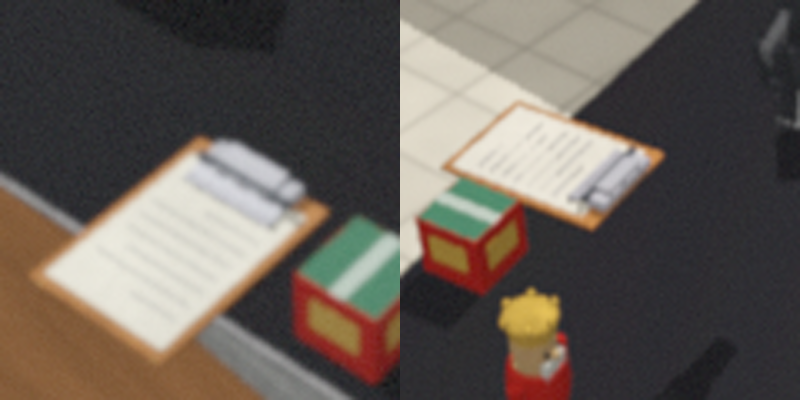

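The board hangs over the edge and the robot is clear. Corners, left half: (32,276), (160,362), (200,138), (329,210). Right half: (444,166), (518,101), (664,156), (594,230). I measure the final pose.

```bash
python3 - <<'E'
from h import *
np.set_printoptions(precision=1,suppress=True)
s=load('s5');d=load('d5');a=np.radians(7.15);M=np.array([[np.cos(a),np.sin(a)],[-np.sin(a),np.cos(a)]])
P={}
for n,p,q in[('D',(32,276),(518,101)),('C',(160,362),(444,166)),('A',(200,138),(664,156)),('B',(329,210),(594,230))]:
    ps=(150+p[0]/3.333-.3,170+p[1]/3.333-.3);qs=(140+(q[0]-400)/3.333-.3,130+q[1]/3.333-.3)
    u=M@onz(s,*ps,104)[:2];v=M@onz(d,*qs,104)[:2];P[n]=(u+v)/2;print(n,u,v,tri([(s,*ps),(d,*qs)])[2])
f=(P['D']+P['C']-P['A']-P['B'])/2;print('len',f,'yaw rel',np.degrees(np.arctan2(f[1],f[0])),'end rel',np.degrees(np.arctan2(-(P['C']-P['D']+P['B']-P['A'])[0],(P['C']-P['D']+P['B']-P['A'])[1])),'plain end u',(P['D']+P['C'])[0]/2)
print('TCP end u',(M@[607.7,18.1])[0]+11+170)
E
```

```text
D [ 786.8 -117.4] [ 783.1 -123.8] 101.55985124038067
C [786.3  -2.3] [782.9  -8.2] 101.8159800108985
A [ 619.  -119.8] [ 613.6 -122. ] 100.50450582393555
B [617.4  -1.1] [612.1  -3. ] 100.61511502647424
len [169.3  -1.4] yaw rel -0.48093145918130303 end rel 0.4729937487731334 plain end u 784.7831459342657
TCP end u 786.2272009025891
```

```bash
python3 -c "
from bench import *
print(job_done())"
```

```text
the job is handed in; nothing more can be done
None
```

I nudged the carton about 135 mm left along the ledge. Then I slid the clipboard out over the far edge from behind its clip, plain end first, and handed the job in at about 15.5 s.

- **Clipboard:** The last measurement puts its plain end about 57 mm past the edge, where a third of the length is 56.7 mm. It is square to the edge within about 0.5° and lying flat.
- **Carton:** It is upright and wholly on the ledge, about 45 mm to the left of the clipboard.
- **Forces and contact:** The forces reported at the end of each move stayed within about 2 N, and the arm ended clear of everything.
- **Other stock:** I never moved near it, and the nutcracker and tall carton showed no movement in the pictures. I did not measure it again at the end, and the last crops show only part of it.
- **Disagreements:** The scene and side cameras differed by 3 to 6 mm, so I averaged them. The final gripper position put the plain end 1.4 mm farther out than the cameras did.

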